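Grip a bottle in the ratchet bottle clamp

ROBOT

A 7-joint arm with a two-finger parallel gripper is mounted at the origin on a cart in front of the work surface, level with it; the furniture and walls round the work are solid. World frame = base frame: x ahead of the robot, y to its left, z up, the work surface at z = 0. Lengths are in m, angles in rad, forces in N, time in s.
With the tool pointing down it reaches from about 0.4 to 0.875 m from the base axis. Payload 19.3 kg.
Tool frame: the origin (TCP) lies midway between the tips of the shut fingers; the grasp point (between the pads) lies 19 mm behind it; z points along the fingers, x is the direction in which the jaws open and shut, and the axes are right-handed (so a half turn about z gives the same grasp; the last joint's range is limited). The gripper opens to 85 mm and grips with 20 to 120 N. Pads are 22 mm wide; open, the fingers measure 114 mm over their backs; the gripper's body (76 mm by 85 mm) begins 54 mm behind the grasp point. The pads swing forward as they close: fully open they stand 13 mm farther back than shut.
Start: joints at [0.687, 0.521, -0.036, 1.599, 0.021, 1.021, -0.113], TCP at [0.454, -0.429, 0.21] pointing down, gripper open.
Joint ranges: [-2.91, 2.91], [-0.3, 2.13], [-1.5, 1.42], [0.17, 2.43], [-1.26, 4.41], [0.16, 1.93], [-2.52, 2.52]. Speed limits (rad/s): [1.89, 1.89, 2.39, 2.39, 3.01, 3.01, 3.01].

INTERFACE

Orientations are given as a unit quaternion [w, x, y, z].
In Python, from bench import env gives the robot as it stands. The module is installed in compiled form; this text tells all that it offers.
- The arm moves only by the tool drive_tool, never from a script. Its argument "deltas" is a list of rows, each a list of 3 entries, a list of its own where there are three numbers: the shift along the world's x, y, z normalised to -1 to 1, where 1 is 20 cm, then the turn, a rotation vector about the world's x, y, z normalised to -1 to 1, where 1 is pi/4 rad, then the gripper's target within -1 to 1 (fully open at 1, half-way at 0, shut at -1). A call has 1 to 8 rows; each row is the pose to reach, as a shift and turn from the pose commanded when the call began; what a row does not reach only later rows make up. A row lasts 1/12 s, in which the tool goes at most 41.7 mm and 7.16 degrees, less where a joint would pass 70% of its speed; a pose out of reach is approached as far as the arm can. A call with a number of a shift or a turn outside -1 to 1 is refused whole. A call with a gripper value outside its range is refused whole. The fingers move at their own pace and stop on an object; the grip force is fixed at half the most. Time passes only in rows, so rows that repeat a pose let the fingers close. It gives the time, the measured TCP pose, the force and the opening at its end, in the units of the state.
- env.get_state(): the state, without advancing time (a new reading comes with each control period).
- env.camera(name): name is "scene" or "top" or "wrist"; returns a dict with "color" (384x512x3 uint8, red, green, blue), "range_z" (384x512 float32, m along the optical axis (not along the pixel's ray), 0 where there is no reading), "fov_y" (degrees; the focal length in pixels is half the picture's height over the tangent of half this angle, whatever the lens; pixels are square), "cx", "cy" (the principal point, pixels), "extrinsics" (4x4, takes a point from camera to world coordinates). Camera axes: x right, y up, looking along -z (the intrinsics and any distortion apply to the point x, -y, -z); pixel columns grow to the right and rows downward; lengths in m; the calibration is good to about 2 mm. The wrist camera is an equidistant fisheye: a pixel r from the principal point sees the ray r / f radians off the axis. A picture is of the moment at which its call begins.
- env.close_job(): hands the job in, once; it reports no verdict.
Trained networks look in a picture, given as the dict that the camera call returned (one of the last four; its "shot" number tells which), for a name from the list of things; names that differ only in an ending like _2 or _b are one class to them, and where a whole thing is asked for, a point or a joint stands for the part that bears it (a point fixed in the world has none). Each returns a list of dicts, best first, with "p" (0 to 1); they miss things now and then, are a little off and sometimes report something else, mostly with a low value. They report only what shows in the picture. A call takes as long as a camera call. They do not tell look-alikes from the thing itself.
- env.find_in(picture, target): "location" ([column, row] in pixels, amid what is visible of it).
- env.trace(picture, target): "region" (384x512 bool, what is visible of it) and "location" ([column, row] in pixels, amid what is visible of it).
- env.spot_point(picture, target): "location" ([column, row] in pixels: a listed point, or the origin of a listed thing).
The state is a dict: "time_s": time; "q": joint angles; "qvel": joint speeds; "joint_efforts": joint torques, N m; "tcp_pos": TCP position; "tcp_rot": TCP orientation; "force": force on the tool from outside, world axes, zero at the start; "ft_torque": the same for the moment, N m; "opening": finger opening in m.
Only numpy, scipy, OpenCV 4.12 (cv2) and the standard library are available. Lean on these libraries where they do the work, as an engineer would, in place of code of your own. Each camera call takes 0.05 s, during which the arm holds its last target.

TASK

Clamp the red-capped bottle that stands loose in the bottle clamp: first pull the red catch knob fully out, toward the end of the plate away from the bottle, so that the ratchet holds. Then hold the lever by its upright black grip and pump it in full strokes from end stop to end stop (one ratchet click per stroke) until the pad grips the bottle against the V jaw, and go one or two clicks beyond that first grip, no more, so that it is held firmly. Meet the end stops gently, move the jaw only with the lever, leave the things standing round the clamp alone, and finish with the lever back against its rest stop and let go.

Things in the scene. Friction and masses are not known exactly. Their poses are not given: they have to be found in the camera images.
- clamp: Bench bottle clamp, fixed: grey base plate 12 mm thick, x -60 to +75 mm, y -105 to +198 mm from the origin, which is at bench level near the lever's axis. Clamp +x points away from the robot at yaw 0, +y is the closing direction, z up. Along x = 36 mm, from -y to +y: toothed rack, blue carriage, sprung pad, bottle, V jaw.
- cradle (a point): Point on the base plate (12 mm above the bench), on a dark rubber mat, where the middle of the bottle's underside stands when the bottle lies against the V jaw: (36, 144.5, 12) mm in the clamp's frame, axes as the clamp's. The bottle starts a few mm short of it (toward -y); the pad pushes it home.
- catch_knob (a point): Middle of the grip of the red catch knob, 55 mm above the bench: an upright round bar 16 mm in diameter (19 mm at the very top), from 25 to 74 mm above the bench, on a dark slide 24 mm square. It moves with the knob. Pushed in it is at about (-30, -62, 55) mm in the clamp's frame.
- catch (a joint): Travel of the catch in m: 0 pushed in (the holding pawl is lifted, the rack slips back under load), 0.015 pulled fully out along clamp -y (the pawl holds). About 3 N of friction; it stays where left.
- v_jaw: Fixed blue V jaw with rubber faces at the +y end of the plate, 70 mm wide in x, top 74 mm above the bench. Its origin is the clamp's origin.
- rack: Sliding rack with teeth of 8 mm pitch and the blue carriage (44 mm wide, top 68 mm above the bench), which carries the pad. About 3 N of friction. With the catch out a holding pawl lets it move only forward (+y). It starts 0 to 20 mm forward. Origin: at the clamp's origin when fully back, moving along clamp +y with the rack. Not to be pushed by hand.
- pad: Sprung rubber pad, 50 mm wide, top 66 mm above the bench, on two rods before the carriage, 2.5 N per mm; its face is 92 mm along clamp +y from its origin. Pad to bottle (against the V jaw) is about 8 to 28 mm at the start. The click that first grips presses about 10 N, one more about 30 N, two more about 48 N, three too much.
- pivot (a point): Point on the lever's vertical axis, 80 mm above the bench, at (-7, 0, 80) mm in the clamp's frame. Felt on the grip along its arc, the forward stroke takes about 1.5 N with the pad free, 3 to 4 N on the gripping click, 7 N on the next and 10 N on the one after; the way back about 1 N.
- handle (a point): Middle of the upright black grip at the lever's end, 80 mm above the bench: a round vertical bar 18 mm in diameter (21 mm at the very top) from 43 to 105 mm above the bench, 125 mm from the lever's axis. The grey lever arm below it is 16 mm wide, its top 42 mm above the bench.
- lever (a joint): Lever angle, rad, counter-clockwise from above: 0 at the rest stop (grip 0.31 rad to the +y side of clamp -x, seen from the axis), 0.62 at the full-stroke stop (0.31 rad to the -y side). Going to full moves the pad forward. The click comes only close to the full stop, and the next tooth is taken only close to the rest stop: press lightly into both. It stays where left.
- end_stops: Two rubber-tipped posts 12 mm in diameter, 43 mm high, 45 mm from the lever's axis on either side of its arm: rest stop (+y side), full-stroke stop (-y side). 10 N on the grip presses a stop with about 28 N. Its origin is the clamp's origin.
- redcap_bottle: The bottle to clamp: white plastic with a red cap, 48 mm in diameter, 104 mm tall (barrel up to 80 mm, cap 31 mm wide), 0.2 to 0.33 kg, standing loose in the clamp. Origin at the centre of its underside, z up.
- bluecap_bottle: White bottle with a blue cap, 44 mm in diameter, 115 mm tall, on the bench; bystander. Origin at the centre of its underside.
- amber_pot: Small amber pot with a white lid, 40 mm in diameter, 75 mm tall, on the bench; bystander. Origin at the centre of its underside.
- air_can: Dark spray can with a black cap, 59 x 70 x 139 mm, on the bench; bystander. Origin at the centre of its underside.
There are look-alikes about, which are no part of the job. What is shaped like the redcap_bottle but pink or yellow is not meant.

How it is judged:
By the outcome, as a careful person would: the job done as asked, in the order asked, and still so for the second after the job is handed in, with the robot touching nothing.
It also fails if it takes over 67 s, if anything falls off the work surface, if the arm or the gripper's body presses on something with over 40 N, if the wrist force passes 120 N, or if a joint passes its speed limit or range.

## Working session

There is one attempt and no reset: what is moved stays moved. The work goes in short steps, Python scripts to look and compute and a tool call to move; the robot and the scene stay as the last step left them, time stands still between calls to the robot, and variables do not carry over. Pictures are saved under pics/ and viewed, and the job is handed in when it is done.

Besides the shell and the picture viewer there is one more tool, called after ">>>" as name([rows], argument=value, ...), one row to a line, values as JSON. drive_tool: Moves the arm, as the interface text tells. Its arguments: {"type":"object","properties":{"deltas":{"type":"array","items":{"type":"array"}}},"required":["deltas"]}

```bash
mkdir -p pics; cat > h.py <<'E'
import numpy as np, cv2
from bench import env
def save(c,name,crop=None,scale=1):
    im=c["color"][...,::-1]
    if crop: x0,y0,x1,y1=crop; im=im[y0:y1,x0:x1]
    if scale!=1: im=cv2.resize(im,None,fx=scale,fy=scale,interpolation=cv2.INTER_CUBIC)
    cv2.imwrite("pics/"+name,im)
def f(c): return 192/np.tan(np.radians(c["fov_y"])/2)
def ray(c,uv):
    F=f(c);d=np.array([(uv[0]-c["cx"])/F,-(uv[1]-c["cy"])/F,-1.0])
    return c["extrinsics"][:3,:3]@d, c["extrinsics"][:3,3]
def at_z(c,uv,z):
    d,o=ray(c,uv); return o+d*(z-o[2])/d[2]
def at_depth(c,uv):
    r=c["range_z"][int(round(uv[1])),int(round(uv[0]))]
    d,o=ray(c,uv); return o+d*r
def proj(c,P):
    R=c["extrinsics"][:3,:3];p=R.T@(np.asarray(P)-c["extrinsics"][:3,3]);F=f(c)
    return np.array([c["cx"]+F*p[0]/-p[2],c["cy"]-F*p[1]/-p[2]])
E
python3 - <<'E'
from h import *
np.set_printoptions(precision=4,suppress=True)
s=env.get_state(); print(s)
for n in ["scene","top"]:
    c=env.camera(n); save(c,n+"0.png"); print(n,c["fov_y"],c["cx"],c["cy"],c["extrinsics"],[k for k in c])
    for t in ["clamp","cradle","catch_knob","pivot","handle","v_jaw","rack","pad","redcap_bottle","bluecap_bottle","amber_pot","air_can","end_stops"]:
        r=env.spot_point(c,t)
        print(t,[(np.round(x["location"],1),round(x["p"],2)) for x in r][:3])
E
```

```text
{'time_s': 0.0, 'q': array([ 0.6868,  0.522 , -0.0363,  1.6   ,  0.0212,  1.0211, -0.1128]), 'qvel': array([ 0.0009,  0.0011,  0.0004, -0.0007,  0.0001,  0.0008, -0.0004]), 'joint_efforts': array([ -0.0001, -92.7094,   1.9803, -36.9927,   0.0178,   0.0082,
         0.    ]), 'tcp_pos': array([ 0.454 , -0.429 ,  0.2095]), 'tcp_rot': array([-0.0002,  0.9292, -0.3695, -0.0006]), 'force': array([-0.6942, -0.4053, -0.3376]), 'ft_torque': array([ 0.0405,  0.0257, -0.006 ]), 'opening': 0.08536365186701776}
scene 46.281452627530726 252.8700546759893 187.3436175184712 [[-0.9395 -0.2374  0.247   0.7876]
 [ 0.3423 -0.6182  0.7076  0.6864]
 [-0.0153  0.7493  0.662   0.842 ]
 [ 0.      0.      0.      1.    ]] ['color', 'range_z', 'fov_y', 'cx', 'cy', 'extrinsics', 'shot']
clamp [(array([230.2, 170.6]), 0.68)]
cradle [(array([228.1, 201.3]), 0.7)]
catch_knob [(array([233.7, 141.3]), 0.7)]
pivot [(array([230.1, 149.6]), 0.93)]
handle [(array([273.7, 145.3]), 0.55), (array([227.6, 201.9]), 0.44)]
v_jaw [(array([272.4, 146.1]), 0.55)]
rack [(array([230. , 172.1]), 0.82), (array([227.2, 199.2]), 0.66
[... 469 characters left out ...]
0.1171]
 [ 0.002   0.1888  0.982   0.9919]
 [ 0.      0.      0.      1.    ]] ['color', 'range_z', 'fov_y', 'cx', 'cy', 'extrinsics', 'shot']
clamp [(array([341.7, 202.9]), 0.93)]
cradle [(array([277.9, 182.3]), 0.91), (array([327.1, 255.2]), 0.31)]
catch_knob [(array([374.7, 215.2]), 0.69)]
pivot [(array([351.3, 202.1]), 0.63)]
handle [(array([326.5, 255.5]), 0.58)]
v_jaw []
rack [(array([336.9, 201.6]), 0.69)]
pad [(array([327.7, 254. ]), 0.29)]
redcap_bottle [(array([232.4, 168.1]), 0.96), (array([285.1, 179.8]), 0.9), (array([266.2, 138.1]), 0.55)]
bluecap_bottle [(array([145.1, 225.3]), 0.6)]
amber_pot [(array([162.8, 146.2]), 0.56)]
air_can [(array([210.2, 255.5]), 0.91)]
end_stops []
```

View pics/scene0.png

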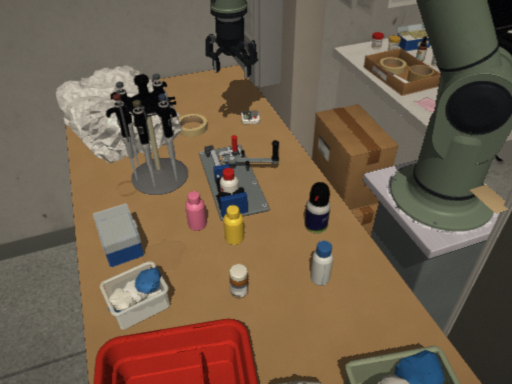

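View pics/top0.png

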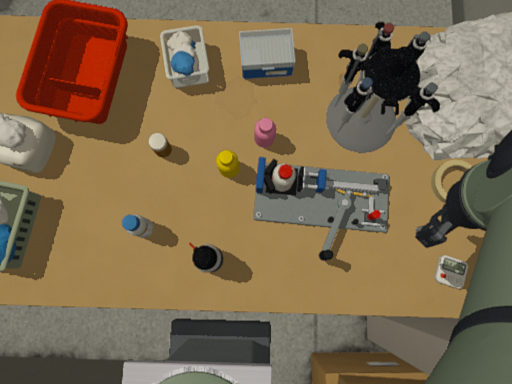

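The top view shows the clamp with the plate at about (253–390, 165–230), the handle grip at (326,255) and the red knob at (375,215). The red-capped bottle is in the clamp at (285,175). Pink (265,132) and yellow (228,163) are the look-alikes. Next I fit the clamp's pose.

```bash
python3 - <<'E'
from h import *
np.set_printoptions(precision=4,suppress=True)
c=env.camera("top"); save(c,"topcrop.png",(235,120,415,280),4)
t=env.trace(c,"clamp")
for r in t[:1]:
    print(r["p"],r["location"],r["region"].sum())
# plate points: depth at z~12mm
F=f(c);v,u=np.mgrid[0:384,0:512]
d=np.stack([(u-c["cx"])/F,-(v-c["cy"])/F,-np.ones_like(u,float)],-1)
P=(d*c["range_z"][...,None])@c["extrinsics"][:3,:3].T+c["extrinsics"][:3,3]
np.save("P.npy",P)
col=c["color"].astype(int)
sat=col.max(-1)-col.min(-1)
m=(abs(P[...,2]-.012)<.006)&(sat<40)&(u>235)&(u<410)&(v>150)&(v<245)
n,l,st,_=cv2.connectedComponentsWithStats(m.astype(np.uint8)); i=1+st[1:,4].argmax(); print(st[i])
# convex hull min area rect
pts=P[l==i][:,:2].astype(np.float32)
print(cv2.minAreaRect(pts),len(pts), np.median(P[l==i][:,2]))
cv2.imwrite("pics/mask.png",cv2.resize(((l==i)*255).astype(np.uint8)[120:280,235:415],None,fx=4,fy=4))
for n,z,uv in [("cradle",.012,(277.9,182.3)),("knob",.055,(374.7,215.2)),("pivot",.08,(351.3,202.1)),("handle",.08,(326.5,255.5)),("clamp",0,(341.7,202.9))]:
    print(n,at_z(c,uv,z))
E
```

```text
0.8 [325.4, 201.2] 7719
[ 253  165   91   62 2856]
((0.5215975046157837, -0.21304334700107574), (0.20021361112594604, 0.1331554502248764), 85.93192291259766) 2856 0.011546913394129554
cradle [ 0.5478 -0.1641  0.012 ]
knob [ 0.4727 -0.3719  0.055 ]
pivot [ 0.4957 -0.3164  0.08  ]
handle [ 0.3829 -0.2639  0.08  ]
clamp [ 0.5063 -0.3118  0.    ]
```

View pics/topcrop.png

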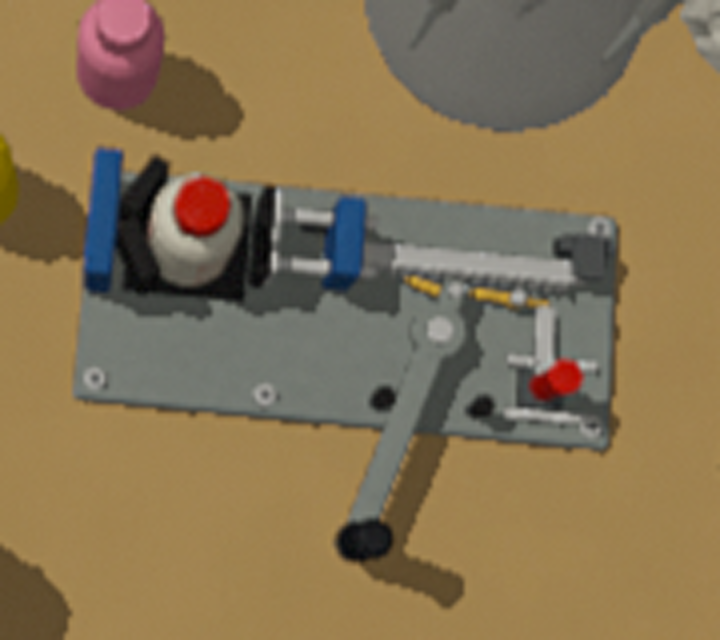

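View pics/mask.png

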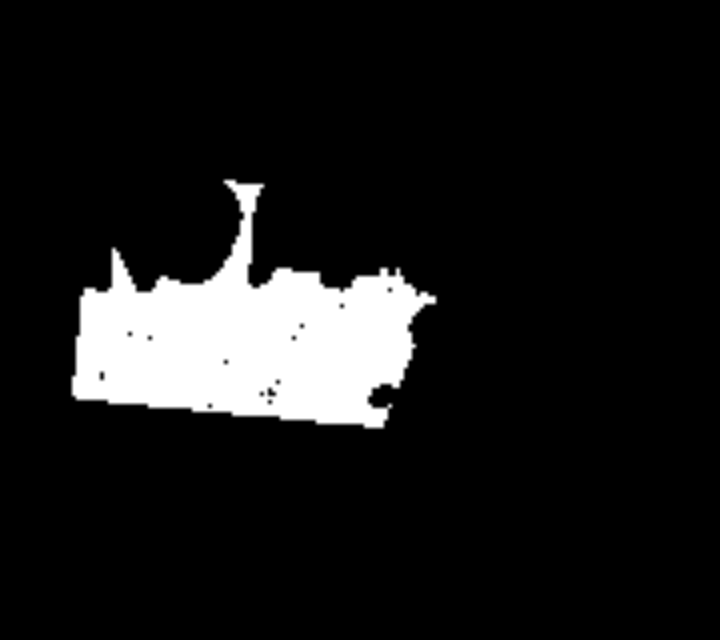

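```bash
cat > fit.py <<'E'
from h import *
from scipy.optimize import least_squares
np.set_printoptions(precision=4,suppress=True)
c=env.camera("top"); s=env.camera("scene"); save(s,"scenecrop.png",(190,110,300,240),5)
L={"BL":(-.06,.198,.012),"BR":(-.06,-.105,.012),"TR":(.075,-.105,.012),"cradle":(.036,.1445,.012),"knob":(-.03,-.062,.055),
"handle":(-.007-.125*np.cos(.31),.125*np.sin(.31),.08),"clamp":(0,0,0),"pivot":(-.007,0,.08)}
obs=[(c,"BL",(254,219.25)),(c,"BR",(386.5,232.25)),(c,"TR",(389.5,173.75))]
for cam in (c,s):
    for n,t in [("cradle","cradle"),("knob","catch_knob"),("handle","handle"),("pivot","pivot"),("clamp","clamp")]:
        r=env.spot_point(cam,t)
        if r: obs.append((cam,n,r[0]["location"]))
def W(p,l):
    a=np.array(l);co,si=np.cos(p[2]),np.sin(p[2]); return np.array([p[0]+co*a[0]-si*a[1],p[1]+si*a[0]+co*a[1],a[2]])
def res(p): return np.concatenate([proj(cam,W(p,L[n]))-uv for cam,n,uv in obs])
r=least_squares(res,[.506,-.312,-.07],loss="soft_l1",f_scale=1.0)
print(r.x)
for (cam,n,uv),e in zip(obs,r.fun.reshape(-1,2)): print(n,"top" if cam is c else "scene",np.round(uv,1),e)
r2=least_squares(lambda p:res(p)[:6],[.506,-.312,-.07]);print("corners only",r2.x,r2.fun)
E
python3 fit.py
```

```text
[ 0.5097 -0.3123 -0.0666]
BL top [254.  219.2] [-0.5275 -0.7225]
BR top [386.5 232.2] [ 1.7314 -0.8894]
TR top [389.5 173.8] [ 0.9641 -0.9879]
cradle top [279.5 178.4] [1.2664 0.7657]
knob top [376.9 212.8] [-2.1182  1.0194]
handle top [327.3 256.2] [ 0.1631 -2.4663]
pivot top [350.2 201.1] [-1.104  -2.3478]
clamp top [342.2 200.4] [-0.3144  1.0061]
cradle scene [229.4 201.4] [ 0.3897 -0.3205]
knob scene [233.2 139.6] [0.5867 1.4944]
handle scene [271.7 148.4] [ 3.1683 -0.7509]
pivot scene [229. 151.] [ 1.9922 -3.5223]
clamp scene [230.6 170. ] [-0.6156 -0.311 ]
corners only [ 0.5078 -0.3107 -0.0679] [-1.3033  0.0069  0.9881  0.0245  0.3175 -0.1126]
```

View pics/scenecrop.png

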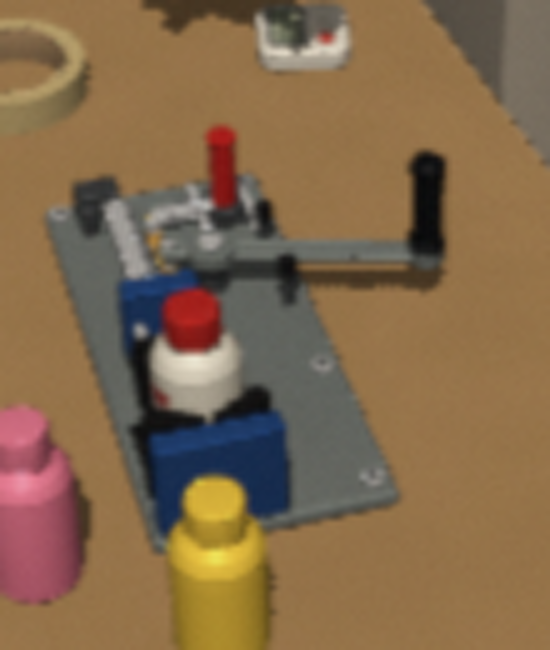

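```bash
python3 - <<'E'
from h import *
np.set_printoptions(precision=4,suppress=True)
for n in ("top","scene"):
    c=env.camera(n)
    F=f(c);v,u=np.mgrid[0:384,0:512]
    d=np.stack([(u-c["cx"])/F,-(v-c["cy"])/F,-np.ones_like(u,float)],-1)
    P=(d*c["range_z"][...,None])@c["extrinsics"][:3,:3].T+c["extrinsics"][:3,3]
    col=c["color"].astype(int)
    def near(x,y,r): return np.hypot(P[...,0]-x,P[...,1]-y)<r
    k=near(.475,-.372,.03)&(P[...,2]>.03)&(col[...,0]>120)&(col[...,1]<80)
    h=near(.385,-.266,.03)&(P[...,2]>.05)
    for nm,m in (("knob",k),("handle",h)):
        Q=P[m]; print(n,nm,len(Q),Q.min(0),Q.max(0),"top pts",Q[Q[:,2]>Q[:,2].max()-.006].mean(0), "mean",Q.mean(0))
    b=near(.56,-.165,.05)&(col[...,0]>120)&(col[...,1]<70)&(P[...,2]>.09)
    print("cap",P[b].mean(0),b.sum())
a=-.067;R=np.array([[np.cos(a),-np.sin(a)],[np.sin(a),np.cos(a)]])
for nm,l in dict(knob=(-.03,-.062),handle=(-.007-.125*np.cos(.31),.125*np.sin(.31)),pivot=(-.007,0),cradle=(.036,.1445)).items(): print(nm,np.array([.5085,-.3115])+R@np.array(l))
E
```

```text
top knob 67 [ 0.4664 -0.3785  0.0367] [ 0.4816 -0.361   0.0762] top pts [ 0.4738 -0.3696  0.0734] mean [ 0.4737 -0.3684  0.0694]
top handle 105 [ 0.3764 -0.2717  0.0504] [ 0.3952 -0.2532  0.1073] top pts [ 0.386  -0.2624  0.1038] mean [ 0.3853 -0.2608  0.0948]
cap [ 0.5511 -0.1739  0.115 ] 141
scene knob 58 [ 0.4676 -0.3806  0.0309] [ 0.4856 -0.3567  0.0763] top pts [ 0.477  -0.3686  0.0726] mean [ 0.478  -0.3657  0.0583]
scene handle 114 [ 0.3794 -0.2708  0.0507] [ 0.3974 -0.2507  0.1067] top pts [ 0.3886 -0.2606  0.1032] mean [ 0.3904 -0.258   0.0813]
cap [ 0.5559 -0.1681  0.1121] 97
knob [ 0.4744 -0.3714]
handle [ 0.3853 -0.265 ]
pivot [ 0.5015 -0.311 ]
cradle [ 0.5541 -0.1697]
```

```bash
python3 - <<'E'
from h import *
np.set_printoptions(linewidth=200)
a=-.067;R=np.array([[np.cos(a),-np.sin(a)],[np.sin(a),np.cos(a)]])
Qs=[]
for n in ("top","scene"):
    c=env.camera(n)
    F=f(c);v,u=np.mgrid[0:384,0:512]
    d=np.stack([(u-c["cx"])/F,-(v-c["cy"])/F,-np.ones_like(u,float)],-1)
    P=(d*c["range_z"][...,None])@c["extrinsics"][:3,:3].T+c["extrinsics"][:3,3]
    q=P.reshape(-1,3); q=np.c_[(q[:,:2]-[.5090,-.3105])@R,q[:,2]]; Qs.append(q)
q=np.concatenate(Qs)*1000
print("rows x, cols y")
ys=range(-105,0,7); print("     ",*["%4d"%y for y in ys])
for x in range(60,-100,-7):
    print("%4d:"%x,*["%4.0f"%max([*q[(abs(q[:,0]-x)<=3.5)&(abs(q[:,1]-y)<=3.5)][:,2],-99]) for y in ys])
E
```

```text
rows x, cols y
      -105  -98  -91  -84  -77  -70  -63  -56  -49  -42  -35  -28  -21  -14   -7
  60:   12   29   34   10   37   36   25   13   13   15   14   14   16   15   13
  53:   10   14   36   39   41   38   29   13   15   14   14   15   14   16   14
  46:   12   27   38   40   40   42   28   26   26   28   24   13   27   12   26
  39:   10   14   38   39   42   39   29   30   29   31   30   29   31   30   32
  32:   10   13   37   39   39   39   29   29   31   31   29   31   31   30   32
  25:    9   15   13   12   14   28   26   31   28   34   30   29   28   29   43
  18:   10   14   12   14   14   16   27   25   33   36   26   27   25   40   45
  11:   11  472   16   15   14   24   27   26   34   34   14   14   14   40   45
   4:   11  472   15   14   14   20   28   27   15   14   13   15   13   41   45
  -3:  457  467  461   15  548  552   26   28   14   14   15   14   13   44   46
 -10:  453  467  466  460   21  559   29   27   20   16   14   15   14   42   45
 -17:  412  447  473  474  461  559  567   68   25   19   12   14   15   14   43
 -24:  404  412  416  479  506  
[... 158 characters left out ...]
79  440  531  579   26   15   23   43   42   16   14
 -45:  350  343  413  446  477  443  529  580  569   24   41   45   45   45   14
 -52:  349  403  413  455  472  455   14  584  575   14   15   44   41   13   15
 -59:  348  409  411  447  468  459   12  584  590   12   14   12   16   13   15
 -66:  405  411  406  458  460    2    5    2  596  599    2    4    3    1    3
 -73:  406  404  452  456  439    2    3    2    2  605    2    2    3    1    2
 -80:  403  452  455  451  342  334    1    4    1  607  614    2    1    3    3
 -87:  445  458  457  348  350  349  325    4    1    1  620  615    1    2    2
 -94:  438    2  348  350  350  348  338    1    2    0  619  627    3    2    2
```

>>> drive_tool([
  [[0.03,0.06,-0.05],[0,0,0.15],0],
  [[0.06,0.15,-0.12],[0,0,0.3],0],
  [[0.09,0.22,-0.2],[0,0,0.45],0],
  [[0.105,0.28,-0.27],[0,0,0.6],0],
  [[0.105,0.3,-0.32],[0,0,0.75],0],
  [[0.105,0.3,-0.35],[0,0,0.88],0],
  [[0.105,0.3,-0.35],[0,0,0.88],0],
  [[0.105,0.3,-0.35],[0,0,0.88],0],
])

```text
time_s: 2.97
tcp_pos: [0.4751, -0.3695, 0.1401]
tcp_rot: [-0.0, 0.999, -0.035, -0.0]
force: [0.2, 0.6, 0.0]
opening: 0.0428
```

```bash
python3 - <<'E'
from h import *
np.set_printoptions(precision=4,suppress=True)
c=env.camera("wrist"); save(c,"w1.png"); print(c["fov_y"],c["cx"],c["cy"],c["extrinsics"])
s=env.get_state(); print(s["tcp_pos"],s["tcp_rot"],s["force"],s["opening"],s["q"])
for t in ["catch_knob","handle","pivot","clamp"]:
    print(t,[(np.round(x["location"],1),round(x["p"],2)) for x in env.spot_point(c,t)][:2])
E
```

```text
65.70646984690485 251.89629124948553 192.7499939670798 [[ 0.9976  0.067   0.0189  0.4793]
 [-0.0696  0.9617  0.265  -0.3021]
 [-0.0004 -0.2657  0.9641  0.3044]
 [ 0.      0.      0.      1.    ]]
[ 0.4753 -0.3697  0.1404] [ 0.0001  0.9994 -0.0352  0.0001] [-0.1153 -0.108  -0.2055] 0.04257295096664768 [ 0.7097  0.5705 -0.2121  1.7202  0.1498  0.8664  0.3627]
catch_knob [(array([247.4, 188.7]), 0.64)]
handle [(array([130.9,  78. ]), 0.81)]
pivot [(array([280.2, 123.4]), 0.72)]
clamp [(array([281.6, 120.5]), 0.75)]
```

View pics/w1.png

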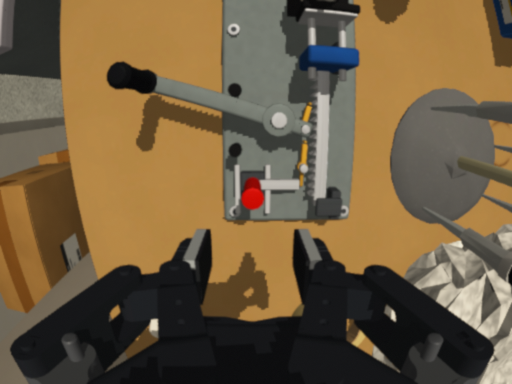

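```bash
cat >> h.py <<'E'
def wray(c,uv):
    F=f(c)  # per the text
    x,y=uv[0]-c["cx"],uv[1]-c["cy"];r=np.hypot(x,y);th=r/F
    d=np.array([np.sin(th)*x/r,-np.sin(th)*y/r,-np.cos(th)])
    return c["extrinsics"][:3,:3]@d,c["extrinsics"][:3,3]
def wat_z(c,uv,z):
    d,o=wray(c,uv);return o+d*(z-o[2])/d[2]
E
python3 - <<'E'
from h import *
np.set_printoptions(precision=4,suppress=True)
c=env.camera("wrist"); save(c,"w1c.png",(90,40,370,230),2.8)
for n,uv,z in [("knobtop",(252,201),.074),("knob base",(253,180),.03),("handle top",(120,76),.105),("pivot cap",(279,120),.047),("plateBR",(223,219),.012),("plateTR",(349,218),.012)]:
    d,o=wray(c,uv); r=c["range_z"][uv[1],uv[0]]; k=r/-(c["extrinsics"][:3,:3].T@d)[2]
    print(n,wat_z(c,uv,z),"depth",o+d*k)
E
```

```text
knobtop [ 0.4747 -0.3726  0.074 ] depth [ 0.4748 -0.3723  0.0749]
knob base [ 0.4762 -0.3653  0.03  ] depth [ 0.4763 -0.3629  0.0406]
handle top [ 0.3887 -0.2656  0.105 ] depth [ 0.3885 -0.2655  0.1047]
pivot cap [ 0.5023 -0.3098  0.047 ] depth [ 0.5024 -0.3099  0.0456]
plateBR [ 0.4417 -0.4093  0.012 ] depth [ 0.4402 -0.4136  0.0004]
plateTR [ 0.5776 -0.4184  0.012 ] depth [ 0.5819 -0.4236 -0.001 ]
```

View pics/w1c.png

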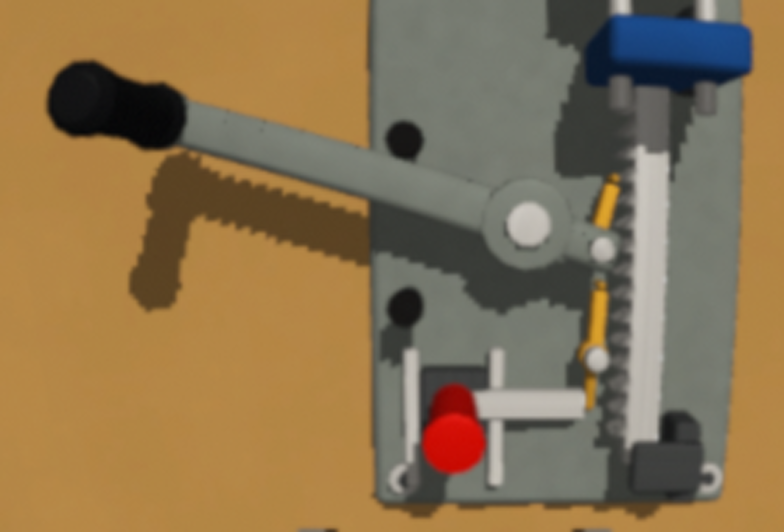

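The wrist view agrees: the knob is at (0.475, -0.371), within tolerance of the jaws. I descend.

>>> drive_tool([
  [[0,0,-0.1],[0,0,0],0],
  [[0,0,-0.2],[0,0,0],0],
  [[0,0,-0.3],[0,0,0],0],
  [[0,0,-0.38],[0,0,0],0],
  [[0,0,-0.44],[0,0,0],0],
  [[0,0,-0.48],[0,0,0],0],
  [[0,0,-0.5],[0,0,0],0],
  [[0,0,-0.5],[0,0,0],0],
])

```text
time_s: 3.93
tcp_pos: [0.4752, -0.3692, 0.0397]
tcp_rot: [-0.0, 0.999, -0.033, -0.0]
force: [-0.9, 0.2, -0.2]
opening: 0.0429
```

>>> drive_tool([
  [[0,0,0],[0,0,0],-0.3],
  [[0,0,0],[0,0,0],-0.5],
  [[0,0,0],[0,0,0],-0.6],
  [[0,0,0],[0,0,0],-0.8],
  [[0,0,0],[0,0,0],-1],
  [[0,0,0],[0,0,0],-1],
  [[0,0,0],[0,0,0],-1],
  [[0,0,0],[0,0,0],-1],
])

```text
time_s: 4.6
tcp_pos: [0.4755, -0.3696, 0.0411]
tcp_rot: [0.0, 0.999, -0.033, 0.0]
force: [-3.3, 0.8, 9.1]
opening: 0.015
```

>>> drive_tool([
  [[-0.001,-0.015,0],[0,0,0],-1],
  [[-0.002,-0.03,0],[0,0,0],-1],
  [[-0.003,-0.045,0],[0,0,0],-1],
  [[-0.004,-0.06,0],[0,0,0],-1],
  [[-0.005,-0.07,0],[0,0,0],-1],
  [[-0.005,-0.075,0],[0,0,0],-1],
  [[-0.005,-0.075,0],[0,0,0],-1],
])

```text
time_s: 5.18
tcp_pos: [0.4746, -0.3842, 0.0411]
tcp_rot: [0.0, 0.999, -0.033, 0.0]
force: [-2.8, 3.9, 9.2]
opening: 0.0149
```

>>> drive_tool([
  [[0,-0.005,0],[0,0,0],-1],
  [[-0.001,-0.01,0],[0,0,0],-1],
  [[-0.001,-0.01,0],[0,0,0],-1],
])

```text
time_s: 5.43
tcp_pos: [0.4745, -0.3847, 0.041]
tcp_rot: [-0.001, 0.999, -0.033, 0.0]
force: [-4.2, 11.6, 13.7]
opening: 0.0149
```

>>> drive_tool([
  [[0,0.005,0],[0,0,0],-1],
  [[0,0.005,0],[0,0,0],-0.5],
  [[0,0.005,0],[0,0,0],0],
  [[0,0.005,0],[0,0,0],0],
  [[0,0.005,0],[0,0,0],0],
  [[0,0.005,0.05],[0,0,0],0],
  [[0,0.005,0.12],[0,0,0],0],
  [[0,0.005,0.2],[0,0,0],0],
])

```text
time_s: 6.1
tcp_pos: [0.4738, -0.3851, 0.0807]
tcp_rot: [-0.0, 0.999, -0.033, -0.0]
force: [-0.7, 0.4, 0.1]
opening: 0.0431
```

>>> drive_tool([
  [[0,0,0.15],[0,0,0],0],
  [[0,0,0.3],[0,0,0],0],
  [[-0.05,0.04,0.4],[0,0,-0.14],0],
  [[-0.1,0.08,0.45],[0,0,-0.28],0],
  [[-0.15,0.14,0.45],[0,0,-0.42],0],
  [[-0.15,0.14,0.45],[0,0,-0.42],0],
])

```text
time_s: 6.6
tcp_pos: [0.4431, -0.356, 0.1717]
tcp_rot: [0.0, 0.98, -0.2, 0.0]
force: [0.0, -0.6, 0.0]
opening: 0.0427
```

```bash
python3 - <<'E'
from h import *
np.set_printoptions(precision=4,suppress=True)
s=env.get_state(); print(s["time_s"],s["tcp_pos"],s["tcp_rot"],s["force"],s["opening"],s["q"])
c=env.camera("wrist"); save(c,"w2.png")
t=env.camera("scene"); save(t,"s2.png",(190,100,300,230),5)
print(env.spot_point(c,"catch_knob")[:1],env.spot_point(c,"handle")[:1])
E
```

```text
6.6 [ 0.4431 -0.356   0.1717] [ 0.0002  0.9798 -0.1999  0.0004] [ 0.0329 -0.5651  0.0337] 0.042658500764056514 [ 0.6752  0.478  -0.1412  1.7874  0.0841  0.8811  0.0936]
[{'location': [289.4, 195.3], 'p': 0.65}] [{'location': [157.1, 119.8], 'p': 0.75}]
```

View pics/w2.png

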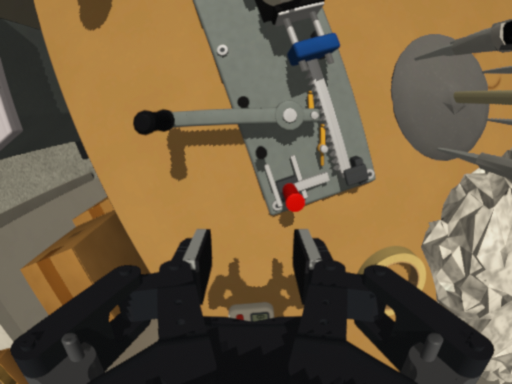

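View pics/s2.png

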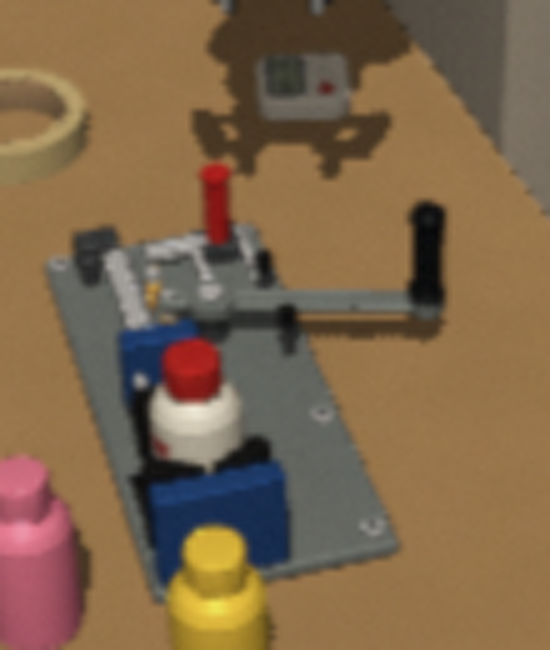

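The knob is out: it sits at (293,200) in the wrist view, and the slide is at the end of its rails. Next I go above the grip.

>>> drive_tool([
  [[-0.06,0.1,-0.02],[0,0,0],0],
  [[-0.14,0.22,-0.05],[0,0,0],0],
  [[-0.2,0.34,-0.08],[0,0,0],0],
  [[-0.25,0.42,-0.11],[0,0,0],0],
  [[-0.28,0.46,-0.13],[0,0,0],0],
  [[-0.28,0.4625,-0.14],[0,0,0],0],
  [[-0.28,0.4625,-0.14],[0,0,0],0],
])

```text
time_s: 7.38
tcp_pos: [0.3885, -0.265, 0.1418]
tcp_rot: [-0.0, 0.981, -0.196, -0.0]
force: [0.9, -1.0, 0.5]
opening: 0.0424
```

```bash
python3 - <<'E'
from h import *
np.set_printoptions(precision=4,suppress=True)
s=env.get_state(); print(s["time_s"],s["tcp_pos"],s["tcp_rot"],s["force"],s["opening"],s["q"])
c=env.camera("wrist"); save(c,"w3.png")
r=env.trace(c,"handle")
F=f(c)
V,U=np.mgrid[0:384,0:512]
x=U-c["cx"];y=V-c["cy"];rr=np.hypot(x,y)+1e-9;th=rr/F
d=np.stack([np.tan(th)*x/rr,-np.tan(th)*y/rr,-np.ones_like(th)],-1)
P=(d*c["range_z"][...,None])@c["extrinsics"][:3,:3].T+c["extrinsics"][:3,3]
m=(np.hypot(P[...,0]-.387,P[...,1]+.2635)<.03)&(P[...,2]>.095)&(P[...,2]<.115)
print(m.sum(),P[m].min(0),P[m].max(0),P[m].mean(0), np.argwhere(m).mean(0))
m=(np.hypot(P[...,0]-.502,P[...,1]+.31)<.01)&(P[...,2]>.04); print("pivot cap",m.sum(),P[m].mean(0),P[m].max(0))
E
```

```text
7.3833 [ 0.3885 -0.265   0.1418] [-0.0001  0.9806 -0.1959 -0.0001] [ 0.8971 -1.033   0.4732] 0.042438112697952314 [ 0.6022  0.3809 -0.1629  2.0569  0.0924  0.7108 -0.0137]
636 [ 0.3755 -0.2734  0.096 ] [ 0.3956 -0.2529  0.1073] [ 0.3861 -0.2618  0.104 ] [205.5204 248.1085]
pivot cap 282 [ 0.5013 -0.3092  0.045 ] [ 0.5113 -0.3003  0.0483]
```

View pics/w3.png

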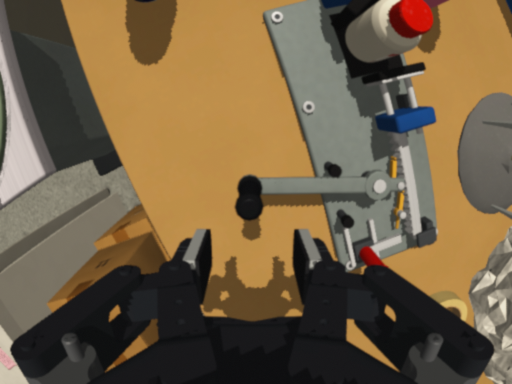

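>>> drive_tool([
  [[-0.005,0.002,-0.07],[0,0,0],0],
  [[-0.005,0.002,-0.15],[0,0,0],0],
  [[-0.005,0.002,-0.24],[0,0,0],0],
  [[-0.005,0.002,-0.32],[0,0,0],0],
  [[-0.005,0.002,-0.38],[0,0,0],0],
  [[-0.005,0.002,-0.42],[0,0,0],0],
  [[-0.005,0.002,-0.42],[0,0,0],0],
  [[-0.005,0.002,-0.42],[0,0,0],0],
])

```text
time_s: 8.15
tcp_pos: [0.3873, -0.2646, 0.0581]
tcp_rot: [-0.0, 0.98, -0.197, -0.0]
force: [0.0, 0.6, 0.7]
opening: 0.0429
```

>>> drive_tool([
  [[-0.004,0.004,0],[0,0,0],-0.3],
  [[-0.004,0.004,0],[0,0,0],-0.5],
  [[-0.004,0.004,0],[0,0,0],-0.7],
  [[-0.004,0.004,0],[0,0,0],-1],
  [[-0.004,0.004,0],[0,0,0],-1],
  [[-0.004,0.004,0],[0,0,0],-1],
  [[-0.004,0.004,0],[0,0,0],-1],
])

```text
time_s: 8.73
tcp_pos: [0.3864, -0.2637, 0.0588]
tcp_rot: [0.0, 0.98, -0.197, 0.0]
force: [-3.6, 1.3, 9.3]
opening: 0.0161
```

```bash
cat > arc.py <<'E'
import numpy as np
C=np.array([.502,-.3102]); R=.1248; A0=np.radians(158.2)
def tab(phis,start,A0=A0):
    P=lambda p:R*np.array([np.cos(A0+p),np.sin(A0+p)])
    for p in phis:
        d=(P(p)-P(start))/.2; print("%.3f: [[%.3f, %.3f, 0], [0, 0, %.3f], -1]"%(p,d[0],d[1],(p-start)/(np.pi/4)))
if __name__=="__main__":
    tab([.04,.11,.19,.27,.35,.42,.48,.53],0); print(); tab([.56,.58,.595,.61,.62,.63],.53); print();tab([.58,.52,.45,.37,.29,.21,.14,.09],.62);print();tab([.06,.04,.025,.01,0,-.01],.09)
E
python3 arc.py
```

```text
0.040: [[-0.009, -0.023, 0], [0, 0, 0.051], -1]
0.110: [[-0.022, -0.065, 0], [0, 0, 0.140], -1]
0.190: [[-0.033, -0.114, 0], [0, 0, 0.242], -1]
0.270: [[-0.041, -0.163, 0], [0, 0, 0.344], -1]
0.350: [[-0.044, -0.213, 0], [0, 0, 0.446], -1]
0.420: [[-0.044, -0.256, 0], [0, 0, 0.535], -1]
0.480: [[-0.042, -0.294, 0], [0, 0, 0.611], -1]
0.530: [[-0.038, -0.325, 0], [0, 0, 0.675], -1]

0.560: [[0.003, -0.018, 0], [0, 0, 0.038], -1]
0.580: [[0.005, -0.031, 0], [0, 0, 0.064], -1]
0.595: [[0.007, -0.040, 0], [0, 0, 0.083], -1]
0.610: [[0.009, -0.049, 0], [0, 0, 0.102], -1]
0.620: [[0.011, -0.055, 0], [0, 0, 0.115], -1]
0.630: [[0.012, -0.061, 0], [0, 0, 0.127], -1]

0.580: [[-0.005, 0.024, 0], [0, 0, -0.051], -1]
0.520: [[-0.012, 0.061, 0], [0, 0, -0.127], -1]
0.450: [[-0.016, 0.105, 0], [0, 0, -0.216], -1]
0.370: [[-0.018, 0.155, 0], [0, 0, -0.318], -1]
0.290: [[-0.015, 0.204, 0], [0, 0, -0.420], -1]
0.210: [[-0.009, 0.254, 0], [0, 0, -0.522], -1]
0.140: [[0.000, 0.297, 0], [0, 0, -0.611], -1]
0.090: [[0.008, 0.327, 0], [0, 0, -0.675], -1]

0.060: [[0.006, 0.018, 0], [0, 0, -0.038], -1]
0.040: [[0.010, 0.030, 0], [0, 0, -0.064], -1]
0.025: [[0.013, 0.038, 0], [0, 0, -0.083], -1]
0.010: [[0.016, 0.047, 0], [0, 0, -0.102], -1]
0.000: [[0.018, 0.053, 0], [0, 0, -0.115], -1]
-0.010: [[0.021, 0.059, 0], [0, 0, -0.127], -1]
```

>>> drive_tool([
  [[0.002,0.005,0],[0,0,-0.01],-1],
  [[0.003,0.008,0],[0,0,-0.015],-1],
  [[0.003,0.008,0],[0,0,-0.015],-1],
])

```text
time_s: 8.98
tcp_pos: [0.3868, -0.2625, 0.0589]
tcp_rot: [0.0, 0.979, -0.203, 0.0]
force: [-2.9, -2.2, 7.4]
opening: 0.0158
```

>>> drive_tool([
  [[0.001,0.003,0],[0,0,0],-1],
  [[0.002,0.005,0],[0,0,0],-1],
  [[0.002,0.005,0],[0,0,0],-1],
])

```text
time_s: 9.23
tcp_pos: [0.387, -0.2621, 0.0589]
tcp_rot: [0.001, 0.979, -0.203, 0.0]
force: [-4.6, -6.1, 6.8]
opening: 0.0163
```

```bash
python3 - <<'E'
from arc import tab
import numpy as np
a=np.radians(157.4)
tab([.03,.10,.18,.26,.34,.42,.48,.53],-.012,a);print();tab([.56,.58,.595,.61,.62,.63],.53,a)
E
```

```text
0.030: [[-0.010, -0.024, 0], [0, 0, 0.053], -1]
0.100: [[-0.024, -0.066, 0], [0, 0, 0.143], -1]
0.180: [[-0.037, -0.114, 0], [0, 0, 0.244], -1]
0.260: [[-0.045, -0.163, 0], [0, 0, 0.346], -1]
0.340: [[-0.050, -0.213, 0], [0, 0, 0.448], -1]
0.420: [[-0.051, -0.263, 0], [0, 0, 0.550], -1]
0.480: [[-0.049, -0.300, 0], [0, 0, 0.626], -1]
0.530: [[-0.045, -0.331, 0], [0, 0, 0.690], -1]

0.560: [[0.003, -0.019, 0], [0, 0, 0.038], -1]
0.580: [[0.005, -0.031, 0], [0, 0, 0.064], -1]
0.595: [[0.007, -0.040, 0], [0, 0, 0.083], -1]
0.610: [[0.009, -0.049, 0], [0, 0, 0.102], -1]
0.620: [[0.010, -0.055, 0], [0, 0, 0.115], -1]
0.630: [[0.012, -0.061, 0], [0, 0, 0.127], -1]
```

>>> drive_tool([
  [[-0.01,-0.024,0],[0,0,0.053],-1],
  [[-0.024,-0.066,0],[0,0,0.143],-1],
  [[-0.037,-0.114,0],[0,0,0.244],-1],
  [[-0.045,-0.163,0],[0,0,0.346],-1],
  [[-0.05,-0.213,0],[0,0,0.448],-1],
  [[-0.051,-0.263,0],[0,0,0.55],-1],
  [[-0.049,-0.3,0],[0,0,0.626],-1],
  [[-0.045,-0.331,0],[0,0,0.69],-1],
])

```text
time_s: 9.9
tcp_pos: [0.3788, -0.3283, 0.0589]
tcp_rot: [0.001, 0.998, 0.068, 0.001]
force: [1.4, 0.2, 5.0]
opening: 0.0163
```

>>> drive_tool([
  [[0.003,-0.019,0],[0,0,0.038],-1],
  [[0.005,-0.031,0],[0,0,0.064],-1],
  [[0.006,-0.036,0],[0,0,0.075],-1],
  [[0.006,-0.036,0],[0,0,0.075],-1],
])

```text
time_s: 10.23
tcp_pos: [0.38, -0.3352, 0.0589]
tcp_rot: [0.001, 0.995, 0.097, 0.001]
force: [0.5, -1.6, 5.5]
opening: 0.0161
```

>>> drive_tool([
  [[0.001,-0.005,0],[0,0,0.01],-1],
  [[0.002,-0.01,0],[0,0,0.02],-1],
  [[0.003,-0.015,0],[0,0,0.03],-1],
  [[0.003,-0.015,0],[0,0,0.03],-1],
])

```text
time_s: 10.57
tcp_pos: [0.3806, -0.338, 0.0589]
tcp_rot: [0.001, 0.994, 0.108, 0.001]
force: [-0.2, -0.5, 4.9]
opening: 0.0158
```

>>> drive_tool([
  [[0.001,-0.005,0],[0,0,0.01],-1],
  [[0.002,-0.01,0],[0,0,0.02],-1],
  [[0.002,-0.01,0],[0,0,0.02],-1],
])

```text
time_s: 10.82
tcp_pos: [0.3811, -0.3399, 0.0589]
tcp_rot: [0.001, 0.993, 0.116, 0.001]
force: [0.2, 0.4, 7.1]
opening: 0.0157
```

>>> drive_tool([
  [[0.001,-0.005,0],[0,0,0.01],-1],
  [[0.002,-0.01,0],[0,0,0.02],-1],
  [[0.002,-0.01,0],[0,0,0.02],-1],
])

```text
time_s: 11.07
tcp_pos: [0.3813, -0.3411, 0.0588]
tcp_rot: [0.0, 0.992, 0.124, 0.0]
force: [-1.3, 6.1, 10.9]
opening: 0.0161
```

```bash
cat > look.py <<'E'
import sys
from h import *
np.set_printoptions(precision=4,suppress=True)
n=sys.argv[1]
s=env.get_state(); print(s["time_s"],s["tcp_pos"],s["force"],s["ft_torque"],s["q"])
c=env.camera("scene"); w=env.camera("wrist")
a=c["color"][110:240,190:300,::-1]; b=w["color"][0:256,230:512,::-1]
a=cv2.resize(a,(440,520),interpolation=cv2.INTER_CUBIC)
cv2.imwrite("pics/L%s.png"%n,a); cv2.imwrite("pics/W%s.png"%n,w["color"][...,::-1])
for nm,cam in (("scene",c),("wrist",w)):
    for t in ("pad","rack"):
        r=env.trace(cam,t)[:1]; print(nm,t,[(x["location"],x["region"].sum(),round(x["p"],2)) for x in r])
E
python3 look.py 1
```

```text
11.0667 [ 0.3813 -0.3411  0.0588] [-1.3468  6.1213 10.9044] [ 1.1949  0.0899 -0.1856] [ 0.8511  0.5853 -0.3169  2.0033  0.3102  0.5982  0.5744]
scene pad [([322.0, 265.6], np.int64(762), 0.68)]
scene rack [([215.1, 166.6], np.int64(193), 0.58)]
wrist pad [([491.1, 108.8], np.int64(1848), 0.9)]
wrist rack [([472.6, 160.2], np.int64(5500), 0.92)]
```

View pics/L1.png

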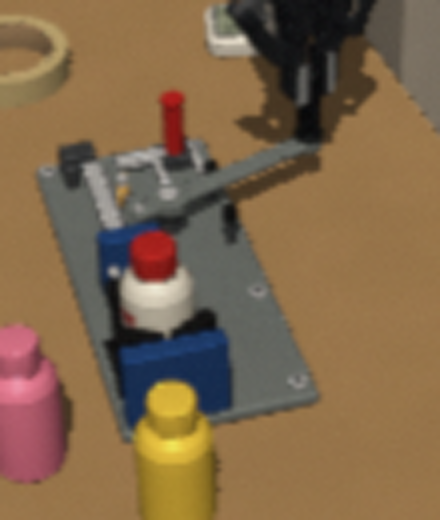

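View pics/W1.png

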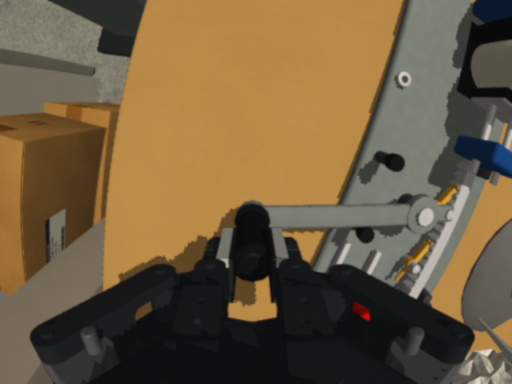

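```bash
python3 - <<'E'
from arc import tab
import numpy as np
a=np.radians(157.3)
tab([.61,.54,.46,.38,.30,.22,.15,.10],.656,a);print();tab([.065,.045,.03,.02,.01,.0,-.01],.10,a)
print("fwd");tab([.03,.10,.18,.26,.34,.42,.49,.55],-.01,a);print();tab([.585,.605,.62,.63,.64,.65,.656],.55,a)
E
```

```text
0.610: [[-0.007, 0.028, 0], [0, 0, -0.059], -1]
0.540: [[-0.015, 0.071, 0], [0, 0, -0.148], -1]
0.460: [[-0.020, 0.121, 0], [0, 0, -0.250], -1]
0.380: [[-0.021, 0.170, 0], [0, 0, -0.351], -1]
0.300: [[-0.018, 0.220, 0], [0, 0, -0.453], -1]
0.220: [[-0.011, 0.270, 0], [0, 0, -0.555], -1]
0.150: [[-0.002, 0.312, 0], [0, 0, -0.644], -1]
0.100: [[0.006, 0.342, 0], [0, 0, -0.708], -1]

0.065: [[0.007, 0.021, 0], [0, 0, -0.045], -1]
0.045: [[0.011, 0.033, 0], [0, 0, -0.070], -1]
0.030: [[0.014, 0.041, 0], [0, 0, -0.089], -1]
0.020: [[0.016, 0.047, 0], [0, 0, -0.102], -1]
0.010: [[0.019, 0.053, 0], [0, 0, -0.115], -1]
0.000: [[0.021, 0.059, 0], [0, 0, -0.127], -1]
-0.010: [[0.024, 0.064, 0], [0, 0, -0.140], -1]
fwd
0.030: [[-0.009, -0.023, 0], [0, 0, 0.051], -1]
0.100: [[-0.024, -0.064, 0], [0, 0, 0.140], -1]
0.180: [[-0.036, -0.113, 0], [0, 0, 0.242], -1]
0.260: [[-0.045, -0.162, 0], [0, 0, 0.344], -1]
0.340: [[-0.050, -0.212, 0], [0, 0, 0.446], -1]
0.420: [[-0.051, -0.261, 0], [0, 0, 0.547], -1]
0.490: [[-0.048, -0.305, 0], [0, 0, 0.637], -1]
0.550: [[-0.043, -0.342, 0], [0, 0, 0.713], -1]

0.585: [[0.004, -0.022, 0], [0, 0, 0.045], -1]
0.605: [[0.006, -0.034, 0], [0, 0, 0.070], -1]
0.620: [[0.008, -0.043, 0], [0, 0, 0.089], -1]
0.630: [[0.010, -0.049, 0], [0, 0, 0.102], -1]
0.640: [[0.011, -0.055, 0], [0, 0, 0.115], -1]
0.650: [[0.013, -0.061, 0], [0, 0, 0.127], -1]
0.656: [[0.014, -0.065, 0], [0, 0, 0.135], -1]
```

>>> drive_tool([
  [[-0.007,0.028,0],[0,0,-0.059],-1],
  [[-0.015,0.071,0],[0,0,-0.148],-1],
  [[-0.02,0.121,0],[0,0,-0.25],-1],
  [[-0.021,0.17,0],[0,0,-0.351],-1],
  [[-0.018,0.22,0],[0,0,-0.453],-1],
  [[-0.011,0.27,0],[0,0,-0.555],-1],
  [[-0.002,0.312,0],[0,0,-0.644],-1],
  [[0.006,0.342,0],[0,0,-0.708],-1],
])

```text
time_s: 12.03
tcp_pos: [0.3831, -0.2729, 0.0589]
tcp_rot: [0.0, 0.988, -0.155, 0.001]
force: [3.0, -2.9, 4.1]
opening: 0.016
```

>>> drive_tool([
  [[0.007,0.021,0],[0,0,-0.045],-1],
  [[0.011,0.033,0],[0,0,-0.07],-1],
  [[0.014,0.041,0],[0,0,-0.089],-1],
  [[0.016,0.047,0],[0,0,-0.102],-1],
  [[0.018,0.052,0],[0,0,-0.112],-1],
  [[0.018,0.052,0],[0,0,-0.112],-1],
])

```text
time_s: 12.53
tcp_pos: [0.3866, -0.2631, 0.0589]
tcp_rot: [0.0, 0.98, -0.197, 0.001]
force: [1.5, -2.0, 5.1]
opening: 0.0161
```

>>> drive_tool([
  [[0.002,0.005,0],[0,0,-0.01],-1],
  [[0.004,0.01,0],[0,0,-0.02],-1],
  [[0.004,0.01,0],[0,0,-0.02],-1],
])

```text
time_s: 12.78
tcp_pos: [0.387, -0.262, 0.0589]
tcp_rot: [0.001, 0.979, -0.205, 0.001]
force: [-1.5, -8.1, 3.4]
opening: 0.0162
```

```bash
cat > gap.py <<'E'
from h import *
import sys
np.set_printoptions(precision=4,suppress=True)
s=env.get_state(); print(s["time_s"],s["tcp_pos"],s["force"])
a=-.067;Rm=np.array([[np.cos(a),-np.sin(a)],[np.sin(a),np.cos(a)]])
c=env.camera("wrist"); cv2.imwrite("pics/G%s.png"%sys.argv[1],cv2.resize(c["color"][0:230,230:512,::-1],None,fx=2.5,fy=2.5,interpolation=cv2.INTER_CUBIC))
F=f(c);V,U=np.mgrid[0:384,0:512];x=U-c["cx"];y=V-c["cy"];rr=np.hypot(x,y)+1e-9;th=rr/F
d=np.stack([np.tan(th)*x/rr,-np.tan(th)*y/rr,-np.ones_like(th)],-1)
P=(d*c["range_z"][...,None])@c["extrinsics"][:3,:3].T+c["extrinsics"][:3,3]
q=np.c_[(P.reshape(-1,3)[:,:2]-[.5093,-.3097])@Rm,P.reshape(-1,3)[:,2]]*1000
k=c["color"].reshape(-1,3).astype(int)
m=(abs(q[:,0]-36)<40)&(q[:,2]>55)&(q[:,2]<72)&(k[:,2]>k[:,0]+40)&(q[:,1]<110)
print("carriage y range",np.percentile(q[m][:,1],[2,50,98]),m.sum())
m=(abs(q[:,0]-36)<20)&(q[:,2]>52)&(q[:,2]<70)&(k.max(1)<60)&(q[:,1]<125)&(q[:,1]>50)
print("pad y",np.percentile(q[m][:,1],[2,50,98]) if m.sum() else None,m.sum())
m=(abs(q[:,0]-36)<30)&(q[:,2]>100)&(q[:,2]<125)&(k[:,0]>k[:,1]+80)
print("cap y/x",q[m].mean(0) if m.sum() else None,m.sum())
E
python3 gap.py 1
```

```text
12.7833 [ 0.387  -0.262   0.0589] [-1.5085 -8.1328  3.389 ]
carriage y range [51.9465 60.3503 66.2639] 1204
pad y [ 99.5054 103.0393 106.6348] 486
cap y/x [ 33.9953 125.1026 115.848 ] 23
```

View pics/G1.png

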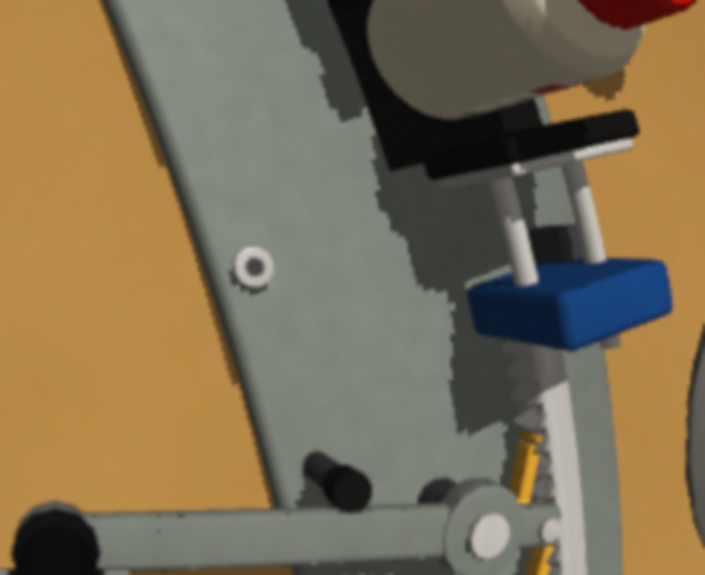

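>>> drive_tool([
  [[-0.009,-0.023,0],[0,0,0.051],-1],
  [[-0.024,-0.064,0],[0,0,0.14],-1],
  [[-0.036,-0.113,0],[0,0,0.242],-1],
  [[-0.045,-0.162,0],[0,0,0.344],-1],
  [[-0.05,-0.212,0],[0,0,0.446],-1],
  [[-0.051,-0.261,0],[0,0,0.547],-1],
  [[-0.048,-0.305,0],[0,0,0.637],-1],
  [[-0.043,-0.342,0],[0,0,0.713],-1],
])

```text
time_s: 13.5
tcp_pos: [0.379, -0.33, 0.0589]
tcp_rot: [0.001, 0.997, 0.076, 0.001]
force: [4.2, 0.6, 4.9]
opening: 0.0163
```

>>> drive_tool([
  [[0.004,-0.022,0],[0,0,0.045],-1],
  [[0.006,-0.034,0],[0,0,0.07],-1],
  [[0.008,-0.043,0],[0,0,0.089],-1],
  [[0.01,-0.049,0],[0,0,0.102],-1],
  [[0.011,-0.055,0],[0,0,0.115],-1],
  [[0.011,-0.055,0],[0,0,0.115],-1],
])

```text
time_s: 14.0
tcp_pos: [0.3811, -0.3402, 0.0589]
tcp_rot: [0.0, 0.993, 0.12, 0.001]
force: [2.9, 2.7, 7.0]
opening: 0.0157
```

>>> drive_tool([
  [[0.001,-0.005,0],[0,0,0.01],-1],
  [[0.002,-0.008,0],[0,0,0.015],-1],
  [[0.002,-0.008,0],[0,0,0.015],-1],
])

```text
time_s: 14.25
tcp_pos: [0.3813, -0.341, 0.0588]
tcp_rot: [0.0, 0.992, 0.125, 0.001]
force: [1.4, 7.3, 9.8]
opening: 0.016
```

Full stop reached at about 7 N, so I go back.

>>> drive_tool([
  [[-0.007,0.028,0],[0,0,-0.059],-1],
  [[-0.015,0.071,0],[0,0,-0.148],-1],
  [[-0.02,0.121,0],[0,0,-0.25],-1],
  [[-0.021,0.17,0],[0,0,-0.351],-1],
  [[-0.018,0.22,0],[0,0,-0.453],-1],
  [[-0.011,0.27,0],[0,0,-0.555],-1],
  [[-0.002,0.312,0],[0,0,-0.644],-1],
  [[0.006,0.342,0],[0,0,-0.708],-1],
])

```text
time_s: 14.92
tcp_pos: [0.383, -0.2731, 0.0589]
tcp_rot: [0.0, 0.988, -0.154, 0.001]
force: [4.0, -2.9, 2.0]
opening: 0.0158
```

>>> drive_tool([
  [[0.007,0.021,0],[0,0,-0.045],-1],
  [[0.011,0.033,0],[0,0,-0.07],-1],
  [[0.014,0.041,0],[0,0,-0.089],-1],
  [[0.016,0.047,0],[0,0,-0.102],-1],
  [[0.019,0.054,0],[0,0,-0.117],-1],
  [[0.02,0.057,0],[0,0,-0.123],-1],
  [[0.02,0.057,0],[0,0,-0.123],-1],
])

```text
time_s: 15.5
tcp_pos: [0.3867, -0.2628, 0.0588]
tcp_rot: [0.001, 0.98, -0.2, 0.001]
force: [2.7, -4.3, 7.2]
opening: 0.0159
```

```bash
python3 gap.py 2
```

```text
15.5 [ 0.3867 -0.2628  0.0588] [ 2.7373 -4.3     7.1546]
carriage y range [59.7378 68.0359 74.2834] 1194
pad y [107.2559 110.957  114.7465] 510
cap y/x None 0
```

View pics/G2.png

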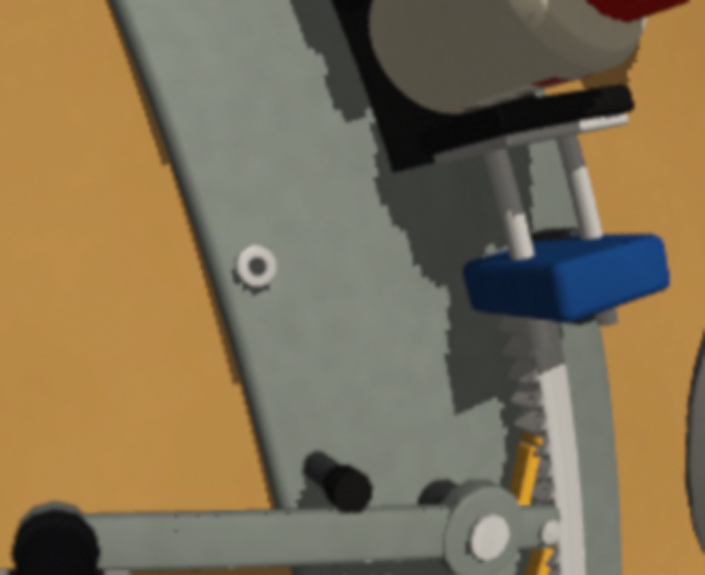

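The carriage advanced by exactly one tooth, 8 mm (60.3 to 68.0), and the pad face is now at about y 115, near the bottle. I press slightly into the rest stop and go on to stroke 3.

>>> drive_tool([
  [[0.002,0.005,0],[0,0,-0.01],-1],
  [[0.002,0.006,0],[0,0,-0.012],-1],
  [[0.002,0.006,0],[0,0,-0.012],-1],
])

```text
time_s: 15.8
tcp_pos: [0.387, -0.2621, 0.0589]
tcp_rot: [0.001, 0.979, -0.204, 0.001]
force: [2.8, -9.0, 5.7]
opening: 0.0157
```

>>> drive_tool([
  [[-0.009,-0.023,0],[0,0,0.051],-1],
  [[-0.024,-0.064,0],[0,0,0.14],-1],
  [[-0.036,-0.113,0],[0,0,0.242],-1],
  [[-0.045,-0.162,0],[0,0,0.344],-1],
  [[-0.05,-0.212,0],[0,0,0.446],-1],
  [[-0.051,-0.261,0],[0,0,0.547],-1],
  [[-0.048,-0.305,0],[0,0,0.637],-1],
  [[-0.043,-0.342,0],[0,0,0.713],-1],
])

```text
time_s: 16.47
tcp_pos: [0.3789, -0.3297, 0.0588]
tcp_rot: [0.0, 0.997, 0.076, 0.001]
force: [7.6, 2.8, 7.0]
opening: 0.0161
```

>>> drive_tool([
  [[0.004,-0.022,0],[0,0,0.045],-1],
  [[0.006,-0.034,0],[0,0,0.07],-1],
  [[0.008,-0.043,0],[0,0,0.089],-1],
  [[0.01,-0.049,0],[0,0,0.102],-1],
  [[0.011,-0.055,0],[0,0,0.115],-1],
  [[0.011,-0.055,0],[0,0,0.115],-1],
])

```text
time_s: 16.97
tcp_pos: [0.3809, -0.3398, 0.0588]
tcp_rot: [0.0, 0.993, 0.12, 0.001]
force: [5.1, 5.8, 10.3]
opening: 0.0163
```

>>> drive_tool([
  [[0.001,-0.005,0],[0,0,0.01],-1],
  [[0.002,-0.01,0],[0,0,0.02],-1],
  [[0.002,-0.01,0],[0,0,0.02],-1],
])

```text
time_s: 17.22
tcp_pos: [0.3811, -0.3409, 0.0587]
tcp_rot: [-0.0, 0.992, 0.128, 0.001]
force: [4.0, 11.4, 13.4]
opening: 0.0158
```

>>> drive_tool([
  [[-0.007,0.028,0],[0,0,-0.059],-1],
  [[-0.015,0.071,0],[0,0,-0.148],-1],
  [[-0.02,0.121,0],[0,0,-0.25],-1],
  [[-0.021,0.17,0],[0,0,-0.351],-1],
  [[-0.018,0.22,0],[0,0,-0.453],-1],
  [[-0.011,0.27,0],[0,0,-0.555],-1],
  [[-0.002,0.312,0],[0,0,-0.644],-1],
  [[0.006,0.342,0],[0,0,-0.708],-1],
])

```text
time_s: 17.88
tcp_pos: [0.3828, -0.2736, 0.0589]
tcp_rot: [0.0, 0.988, -0.152, 0.002]
force: [6.9, -3.6, 3.6]
opening: 0.016
```

>>> drive_tool([
  [[0.007,0.021,0],[0,0,-0.045],-1],
  [[0.011,0.033,0],[0,0,-0.07],-1],
  [[0.014,0.041,0],[0,0,-0.089],-1],
  [[0.016,0.047,0],[0,0,-0.102],-1],
  [[0.019,0.054,0],[0,0,-0.117],-1],
  [[0.021,0.061,0],[0,0,-0.128],-1],
  [[0.021,0.061,0],[0,0,-0.128],-1],
])

```text
time_s: 18.47
tcp_pos: [0.3868, -0.2625, 0.0589]
tcp_rot: [0.001, 0.98, -0.2, 0.002]
force: [3.4, -7.5, 5.2]
opening: 0.0161
```

```bash
python3 gap.py 3
```

```text
18.4667 [ 0.3868 -0.2625  0.0589] [ 3.4457 -7.4706  5.1637]
carriage y range [67.1417 75.1632 81.7031] 1183
pad y [109.9162 113.6785 117.6447] 528
cap y/x None 0
```

View pics/G3.png

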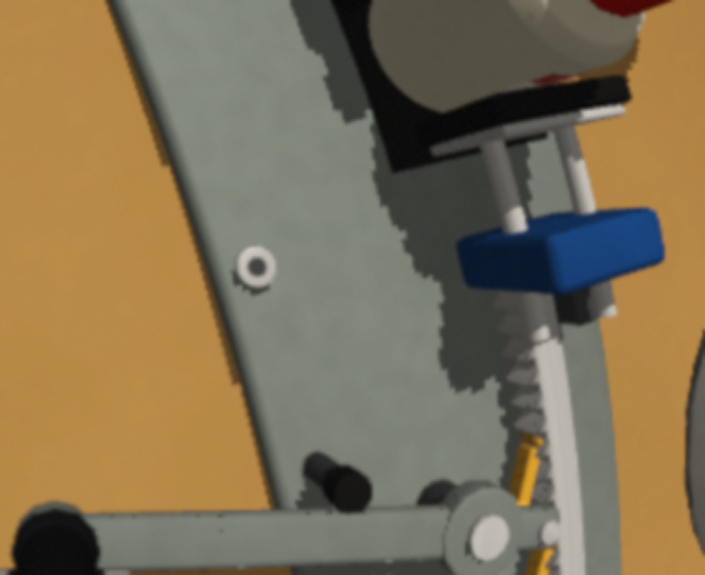

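Stroke 3 was the gripping click: the carriage moved +7.2 mm while the pad moved only +2.8 mm, so the spring is compressed about 4.5 mm (about 11 N). I do one more stroke.

>>> drive_tool([
  [[0.001,0.003,0],[0,0,-0.01],-1],
  [[0.001,0.003,0],[0,0,-0.01],-1],
])

```text
time_s: 18.68
tcp_pos: [0.3869, -0.2623, 0.0589]
tcp_rot: [0.001, 0.979, -0.204, 0.002]
force: [3.9, -8.8, 5.8]
opening: 0.0157
```

>>> drive_tool([
  [[-0.009,-0.023,0],[0,0,0.051],-1],
  [[-0.024,-0.064,0],[0,0,0.14],-1],
  [[-0.036,-0.113,0],[0,0,0.242],-1],
  [[-0.045,-0.162,0],[0,0,0.344],-1],
  [[-0.05,-0.212,0],[0,0,0.446],-1],
  [[-0.051,-0.261,0],[0,0,0.547],-1],
  [[-0.048,-0.305,0],[0,0,0.637],-1],
  [[-0.043,-0.342,0],[0,0,0.713],-1],
])

```text
time_s: 19.35
tcp_pos: [0.3788, -0.3295, 0.0589]
tcp_rot: [0.0, 0.997, 0.077, 0.001]
force: [8.9, 5.8, 7.5]
opening: 0.0161
```

>>> drive_tool([
  [[0.004,-0.022,0],[0,0,0.045],-1],
  [[0.006,-0.034,0],[0,0,0.07],-1],
  [[0.008,-0.043,0],[0,0,0.089],-1],
  [[0.01,-0.049,0],[0,0,0.102],-1],
  [[0.011,-0.055,0],[0,0,0.115],-1],
  [[0.011,-0.055,0],[0,0,0.115],-1],
])

```text
time_s: 19.85
tcp_pos: [0.3808, -0.3395, 0.0588]
tcp_rot: [-0.0, 0.993, 0.121, 0.001]
force: [5.3, 9.0, 11.5]
opening: 0.0162
```

>>> drive_tool([
  [[0.001,-0.005,0],[0,0,0.01],-1],
  [[0.002,-0.011,0],[0,0,0.02],-1],
  [[0.002,-0.011,0],[0,0,0.02],-1],
])

```text
time_s: 20.1
tcp_pos: [0.381, -0.3407, 0.0587]
tcp_rot: [-0.001, 0.992, 0.129, 0.001]
force: [5.0, 15.0, 15.1]
opening: 0.0158
```

>>> drive_tool([
  [[-0.007,0.028,0],[0,0,-0.059],-1],
  [[-0.015,0.071,0],[0,0,-0.148],-1],
  [[-0.02,0.121,0],[0,0,-0.25],-1],
  [[-0.021,0.17,0],[0,0,-0.351],-1],
  [[-0.018,0.22,0],[0,0,-0.453],-1],
  [[-0.011,0.27,0],[0,0,-0.555],-1],
  [[-0.002,0.312,0],[0,0,-0.644],-1],
  [[0.006,0.342,0],[0,0,-0.708],-1],
])

```text
time_s: 20.77
tcp_pos: [0.3827, -0.274, 0.0589]
tcp_rot: [0.0, 0.989, -0.151, 0.002]
force: [6.6, -3.2, 3.2]
opening: 0.0162
```

>>> drive_tool([
  [[0.007,0.021,0],[0,0,-0.045],-1],
  [[0.011,0.033,0],[0,0,-0.07],-1],
  [[0.014,0.041,0],[0,0,-0.089],-1],
  [[0.016,0.047,0],[0,0,-0.102],-1],
  [[0.019,0.054,0],[0,0,-0.117],-1],
  [[0.022,0.063,0],[0,0,-0.13],-1],
  [[0.022,0.063,0],[0,0,-0.13],-1],
])

```text
time_s: 21.35
tcp_pos: [0.3868, -0.2625, 0.0589]
tcp_rot: [0.001, 0.98, -0.2, 0.002]
force: [4.8, -7.1, 4.0]
opening: 0.016
```

```bash
python3 gap.py 4
```

```text
21.35 [ 0.3868 -0.2625  0.0589] [ 4.8192 -7.1265  4.0151]
carriage y range [74.5089 82.3138 89.1267] 1171
pad y [110.1216 113.9414 117.8627] 529
cap y/x None 0
```

View pics/G4.png

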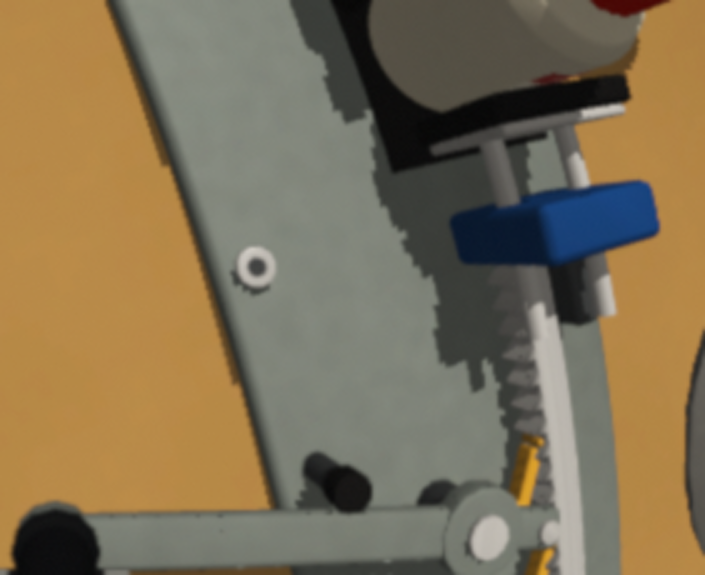

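The carriage moved another +7.2 mm and the pad only +0.3 mm, so the spring is compressed about 11.5 mm (about 29 N). That is one click beyond first grip. I let go at the rest stop.

>>> drive_tool([
  [[-0.001,-0.003,0],[0,0,0],-1],
  [[-0.001,-0.003,0],[0,0,0],-0.6],
  [[-0.001,-0.003,0],[0,0,0],-0.3],
  [[-0.001,-0.003,0],[0,0,0],0],
  [[-0.001,-0.003,0],[0,0,0],0.1],
  [[-0.001,-0.003,0],[0,0,0],0.1],
  [[-0.001,-0.003,0],[0,0,0],0.1],
])

```text
time_s: 21.98
tcp_pos: [0.3849, -0.2618, 0.058]
tcp_rot: [-0.0, 0.98, -0.2, -0.0]
force: [0.4, 0.1, -0.3]
opening: 0.0469
```

>>> drive_tool([
  [[0,0,0.04],[0,0,0],0.1],
  [[0,0,0.1],[0,0,0],0.1],
  [[0,0,0.18],[0,0,0],0.1],
  [[0,0,0.28],[0,0,0],0.1],
  [[0,0,0.38],[0,0,0],0.1],
  [[0,0,0.46],[0,0,0],0.1],
  [[0,0,0.5],[0,0,0],0.1],
  [[0,0,0.5],[0,0,0],0.1],
])

```text
time_s: 22.65
tcp_pos: [0.3857, -0.2623, 0.1598]
tcp_rot: [0.0, 0.98, -0.2, 0.001]
force: [-1.1, -0.2, 0.7]
opening: 0.0466
```

```bash
python3 look.py 5; python3 gap.py 5; python3 - <<'E'
from h import *
c=env.camera("top"); save(c,"top5.png",(235,120,415,280),4)
for cam,n in ((c,"top"),):
    print(env.spot_point(cam,"handle")[:1],env.spot_point(cam,"catch_knob")[:1])
E
```

```text
22.65 [ 0.3857 -0.2623  0.1598] [-1.1351 -0.2022  0.6662] [-0.0294 -0.0208  0.0033] [ 0.6129  0.3461 -0.1772  2.0514  0.0885  0.7484 -0.021 ]
scene pad []
scene rack [([216.1, 170.1], np.int64(229), 0.68)]
wrist pad [([385.5, 65.1], np.int64(1085), 0.77)]
wrist rack [([392.5, 96.8], np.int64(3470), 0.8)]
22.95 [ 0.3847 -0.2617  0.1573] [-0.3075 -0.067  -0.8709]
carriage y range [74.4385 82.0393 89.079 ] 650
pad y [110.1682 113.9255 117.7998] 288
cap y/x [ 32.3721 142.7811 115.9796] 866
[{'location': [142.1, 225.8], 'p': 0.63}] []
```

View pics/W5.png

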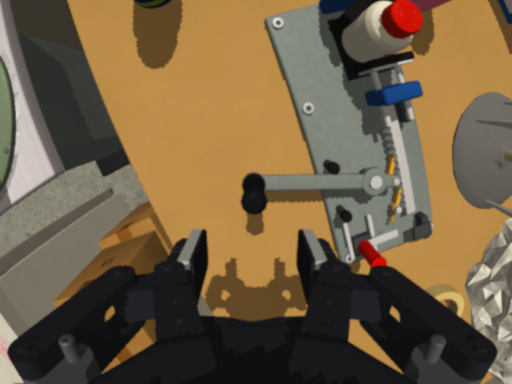

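View pics/L5.png

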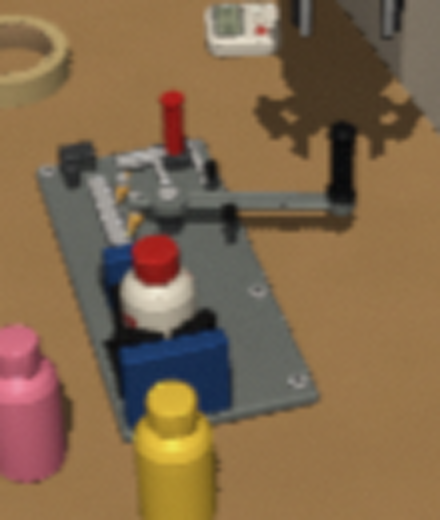

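```bash
python3 - <<'E'
from h import *
np.set_printoptions(precision=4,suppress=True)
c=env.camera("wrist")
F=f(c);V,U=np.mgrid[0:384,0:512];x=U-c["cx"];y=V-c["cy"];rr=np.hypot(x,y)+1e-9;th=rr/F
d=np.stack([np.tan(th)*x/rr,-np.tan(th)*y/rr,-np.ones_like(th)],-1)
P=(d*c["range_z"][...,None])@c["extrinsics"][:3,:3].T+c["extrinsics"][:3,3]
m=(np.hypot(P[...,0]-.387,P[...,1]+.2635)<.03)&(P[...,2]>.095)&(P[...,2]<.115)
print(m.sum(),P[m].min(0),P[m].max(0),P[m].mean(0))
save(c,"w6.png",(230,100,450,280),3.5)
E
```

```text
549 [ 0.3751 -0.273   0.0971] [ 0.3957 -0.2528  0.1071] [ 0.386  -0.2618  0.1039]
```

View pics/w6.png

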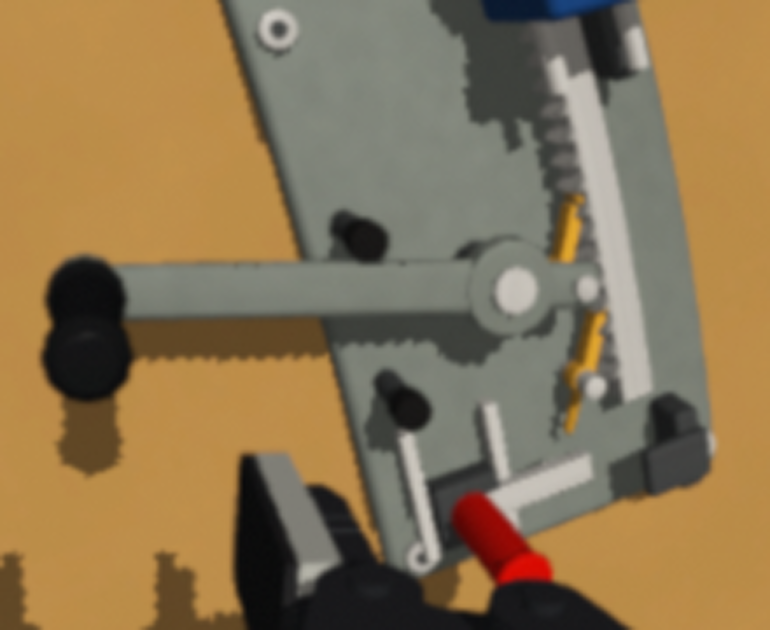

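The handle is back where it started (0.386, -0.262), the arm lies against the rest post, the knob is out, and the carriage has held at y = 82 mm after release. I hand in.

```bash
python3 -c "
from bench import env
print(env.close_job())"
```

```text
the job is handed in; nothing more can be done
None
```

The red-capped bottle is clamped one click beyond first grip. The job was handed in at about 23 s of robot time.

- **Catch:** I pulled the red knob about 15 mm out, until the force rose at its stop, and released it. Later pictures show it still out.
- **Pumping:** I gripped the black handle and made four full strokes, feeling both end stops each time. The wrist force peaked at about 15 N while pressing into the full stop on the last stroke, and about 9 N at the rest stop. The carriage moved 8.0, 7.2 and 7.2 mm on strokes 2 to 4, one tooth each. I did not measure the first stroke.
- **Grip:** Stroke 3 was the gripping click, with the pad compressed about 4.5 mm (about 11 N). Stroke 4 brought it to about 11.5 mm (about 29 N). I stopped there rather than take the second allowed click. These forces come from the measured compression and the given 2.5 N per mm.
- **Last checks:** After release the handle was within 0.5 mm of its starting position, with the lever against its rest stop. The carriage had not slipped back, the gripper was clear, and the force readings were near zero. In the last scene picture the bottle was standing against the V jaw, and the neighbouring pink and yellow bottles looked unmoved.
- **What disagreed or failed:**
  - The carriage steps on strokes 3 and 4 were a little short of the 8 mm pitch, perhaps from the rack settling back onto the pawl.
  - The final top view was no use: the network placed the handle wrongly and did not find the knob. I relied on the wrist and scene cameras instead.

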